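# Stack bearing spacers on a sprung balancing spindle

### The arm

A 7-joint arm with a two-finger parallel gripper is mounted at the origin on a cart in front of the work surface, level with it; the furniture and walls round the work are solid. World frame = base frame: x ahead of the robot, y to its left, z up, the work surface at z = 0. Lengths are in m, angles in rad, forces in N, time in s.
With the tool pointing down it reaches from about 0.4 to 0.85 m from the base axis. Payload 4.5 kg.
Tool frame: the origin (TCP) lies between the finger pads; the fingertips stand tcp_to_tips ahead of it and the grasp point (between the pads) lies 3 mm ahead of it (tcp_to_tips is the distance from the TCP to the fingertips, in m); z points along the fingers, y is the line along which they close (so a half turn about z gives the same grasp; the last joint's range is limited). The gripper opens to 88 mm and grips with 3 to 60 N. Pads are 18 mm wide; open, the fingers measure 123 mm over their backs; the gripper's body (75 mm by 187 mm) begins 45 mm behind the grasp point.
Start: joints at [-1.26, 0.689, -0.195, 1.565, 0.157, 0.902, -0.215], TCP at [0.171, 0.601, 0.261] pointing down, gripper open.
Joint ranges: [-3.01, 3.01], [-0.46, 2.08], [-1.47, 1.51], [0.13, 2.56], [-1, 4.14], [0.04, 2.09], [-2.66, 2.66]. Speed limits (rad/s): [2.57, 2.57, 3.14, 3.14, 3.14, 3.14, 3.14].

### API

Orientations are given as a unit quaternion [x, y, z, w].
In Python, from plant import * gives the robot as it stands. The module is installed in compiled form; this text tells all that it offers.
- The arm moves only by the shell command python3 -m jog 'ROWS' [OPENING] [FORCE]. ROWS is JSON, a list that holds one entry, the list of rows, each a list of 6 numbers: the shift along the tool's x, y, z in m, then the turn, a rotation vector about the tool's x, y, z in rad. In form: [[[dx, dy, dz, ax, ay, az], ...]]. A call has 1 to 12 rows; each row shifts and turns the commanded pose from where the row before left it, along the tool's axes as they then stand; what a row does not reach is not made up. A row lasts 1/8 s, in which the tool goes at most 62.5 mm and 10.7 degrees, less where a joint would pass 70% of its speed; a pose out of reach is approached as far as the arm can. A call with a gripper value outside its range is refused whole. OPENING is the finger opening in m, from 0 to 0.0881, set as the call begins (- or left out, the last holds). The fingers move at their own pace and stop on an object; FORCE is the grip in N (left out, the last holds). Time passes only in rows, so rows that do not move let the fingers close. It gives the time, the measured TCP pose, the force, the opening and the grip force at its end, in the units of the state.
- get_state(): the state, without advancing time (a new reading comes with each control period).
- snapshot(name): name is "scene" or "top" or "wrist"; returns a dict with "frame" (400x640x3 uint8, red, green, blue), "mtx" (3x3 intrinsics, pixels), "xyz" and "orientation" of the camera in the world; the wrist camera has in their place "mount" (4x4, takes a point from camera to tool coordinates, whose origin is the TCP and whose axes are the flange's). Camera axes: x right, y down, z forward; pixel columns grow to the right and rows downward; lengths in m; the calibration is good to about 2 mm. A picture is of the moment at which its call begins: read the wrist's pose just before it. There is no depth.
- finish_job(): hands the job in; it is judged then, once.
The state is a dict: "clock": time; "q": joint angles; "qd": joint speeds; "joint_torque": joint torques, N m; "tool_pos": TCP position; "eef_rot": TCP orientation; "contact_force": force on the tool from outside, world axes, zero at the start; "moment": the same for the moment, N m; "opening": opening from 0.0 (shut) to 1.0 (fully open); "finger_force": force on a finger pad.
Only numpy, scipy, OpenCV 4.12 (cv2) and the standard library are available. Lean on these libraries where they do the work, as an engineer would, in place of code of your own. Each camera call takes 0.05 s, during which the arm holds its last target. There are 200 camera calls.

### The job

Thread the two bearing spacers onto the upright sprung spindle of the balancing fixture: the wide aluminium one first, right at the bottom, then the narrow brass one on top of it, each pushed fully home so that no gap is left under it. The spindle stands off the fixture's centre and its spring strips drag in the bores, so find its tip with a light touch and push gently, never on the fixture with more than about 40 newtons. Leave the loose spool, bottle and red pliers where they are.

Things in the scene. Friction and masses are not known exactly. Their poses are not given: they have to be found in the camera images.
- fixture: Balancing fixture, fixed. Origin: centre of the underside of its pale aluminium base plate, 90x90x8 mm; z up, x and y along the sides. On it lies a dark disc 68 mm across, top at z 13, carrying the vertical steel spindle. The spindle axis is 9 mm OFF this centre, in a direction that differs every time and is not measured (a white mark at the disc's rim lies on the spindle's side).
- nose_level (a point): Point on the base plate's centre line (not on the spindle's axis), 61 mm above the origin: the height of the spindle's flat tip, 11 mm in diameter; from it a cone widens to the 16 mm shaft at 54 mm. A bore more than 4 mm off rests on the flat with no side force; nearer, it drops over the cone, whose side force on the tool points the way the spacer must shift.
- seat_level (a point): Point on the base plate's centre line, 16 mm above the origin: the height of the seat, a 28 mm collar at the spindle's foot. From it to about 50 mm above the origin three brass spring strips with sloping tops stand out round the shaft to 21.6 mm diameter and yield inward. In a bore they drag (some 4 to 8 N in all), so a spacer hangs where it is let go and must be pushed down.
- spacer_wide_center (a point): Centre (half-way up and on the axis) of the wide spacer, a plain pale, silver-white aluminium ring 56 mm outer diameter, 20 mm bore, 18 mm high, about 0.09 kg, lying flat; z along its axis. Fully home its centre is 25 mm above the fixture's origin.
- spacer_narrow_center (a point): Centre (half-way up and on the axis) of the narrow spacer, a plain brass ring 40 mm outer diameter, 20 mm bore, 18 mm high, about 0.09 kg, lying flat; z along its axis. Fully home on top of the wide spacer its centre is 43 mm above the fixture's origin.
- frame_tower: Fixed tower of black drone frames, 130x110 mm and 340 mm tall, behind the work to the right; origin at its underside. Keep the arm clear of it.
- spool_2: Bystander, loose: solder spool with green and white flange, 50 mm across, 44 mm high; origin at its underside.
- flux_bottle: Bystander, loose: small amber bottle with white cap, 23 mm across, 38 mm high; origin at its underside.
- strippers: Bystander, loose: red-handled pliers lying flat, 57x146x14 mm; origin at their underside.
There are look-alikes about, which are no part of the job. There is more than one size of the part that bears spacer_narrow_center; the job needs the smallest.

How it is judged:
By the outcome, as a careful person would: the job done as asked, in the order asked, and still so for the second after the job is handed in, with the robot touching nothing.
It also fails if it takes over 70 s, if anything falls off the work surface, if the arm or the gripper's body presses on something with over 40 N, if the wrist force passes 120 N, or if a joint passes its speed limit or range.

## Working session

There is one attempt and no reset: what is moved stays moved. The work goes in short steps, Python scripts to look and compute and a shell command to move; the robot and the scene stay as the last step left them, time stands still between calls to the robot, and variables do not carry over. Pictures are saved under pics/ and viewed, at most 10 in all, crops included, and the job is handed in when it is done.

```bash
mkdir -p pics; ls
python3 - <<'E'
from plant import *
import cv2,json,numpy as np
s=get_state(); print({k:np.round(v,3).tolist() for k,v in s.items()})
print([k for k in globals() if 'tcp' in k.lower()], globals().get('tcp_to_tips'))
for n in ("scene","top"):
    d=snapshot(n); cv2.imwrite(f"pics/{n}0.png",d["frame"][:,:,::-1])
    json.dump({k:np.array(v).tolist() for k,v in d.items() if k!='frame'},open(f"{n}.json","w")); print(n,d["mtx"],d["xyz"],d["orientation"])
E
```

```text
pics
{'clock': 0.0, 'q': [-1.26, 0.69, -0.195, 1.566, 0.157, 0.903, -0.215], 'qd': [0.0, -0.0, 0.0, -0.0, -0.001, 0.001, -0.001], 'joint_torque': [0.0, -52.756, -1.267, -15.343, -0.053, 0.007, 0.0], 'tool_pos': [0.171, 0.601, 0.26], 'eef_rot': [0.138, 0.99, -0.001, -0.0], 'contact_force': [-0.026, 0.679, 0.59], 'moment': [-0.018, 0.026, -0.003], 'finger_force': 0.0, 'opening': 0.997}
['tcp_to_tips'] 0.022
scene [[376.67537435   0.         320.95444438]
 [  0.         376.67537435 196.66599339]
 [  0.           0.           1.        ]] [0.24442145 0.60840846 0.63099949] [-0.22454277  0.87321623 -0.42000291  0.10330302]
top [[378.17076082   0.         318.43179057]
 [  0.         378.17076082 203.17192961]
 [  0.           0.           1.        ]] [0.4165444  0.01663394 1.0048711 ] [-0.69638277  0.71233041 -0.05688826  0.06633359]
```

View pics/scene0.png

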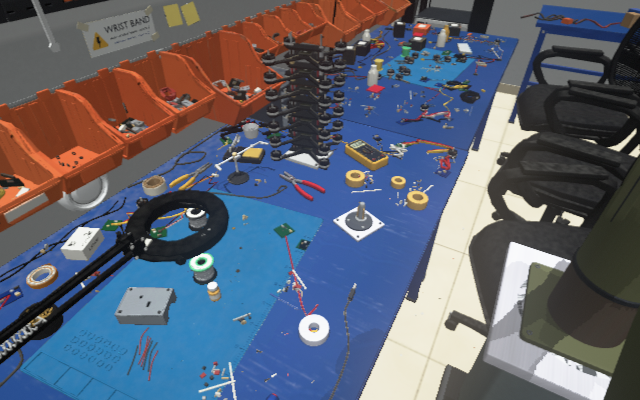

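View pics/top0.png

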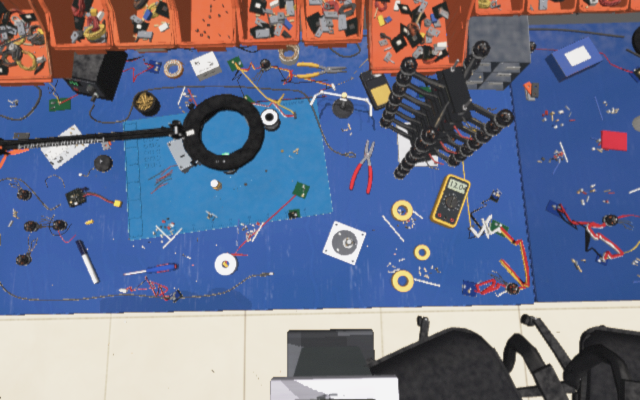

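In the top picture the candidates are:
- **Brass rings:** (402,210), (422,252) and (402,281). (422,252) looks smallest, which fits "narrow".
- **Pale rings:** (225,264) is plain white. (172,68) and (288,52) are tape rolls at the back, and the green and white one at (268,117) is the spool.

The fixture is at (345,243). I'll confirm these in an enlarged crop.

```bash
cat > h.py <<'E'
import numpy as np,json,cv2
from scipy.spatial.transform import Rotation as R
def ray(cam,uv,z):
    "world point at height z seen at pixel uv in a stored fixed camera"
    c=json.load(open(cam+'.json')) if isinstance(cam,str) else cam
    d=R.from_quat(c['orientation']).as_matrix()@np.linalg.solve(np.array(c['mtx']),[*uv,1])
    o=np.array(c['xyz']); return o+d*(z-o[2])/d[2]
E
python3 - <<'E'
from h import *
im=cv2.imread('pics/top0.png')
a=cv2.resize(im[190:300,310:440],None,fx=4,fy=4,interpolation=cv2.INTER_CUBIC)
b=cv2.resize(im[235:290,195:255],None,fx=4,fy=4,interpolation=cv2.INTER_CUBIC)
o=np.zeros((440,760,3),np.uint8);o[:,:520]=a;o[:220,520:]=b
cv2.imwrite('pics/crop1.png',o)
for n,uv,z in [('wide',(225,264),.018),('n1',(402,210),.018),('n2',(422,252),.018),('n3',(402,281),.018),('fix',(345,243),.008),('tip',(348,241),.061)]: print(n,ray('top',uv,z).round(3))
print('mm/px',1000*.99/378)
E
```

```text
wide [0.437 0.273 0.018]
n1 [ 0.567 -0.192  0.018]
n2 [ 0.456 -0.236  0.018]
n3 [ 0.384 -0.181  0.018]
fix [ 0.485 -0.039  0.008]
tip [ 0.486 -0.044  0.061]
mm/px 2.619047619047619
```

View pics/crop1.png

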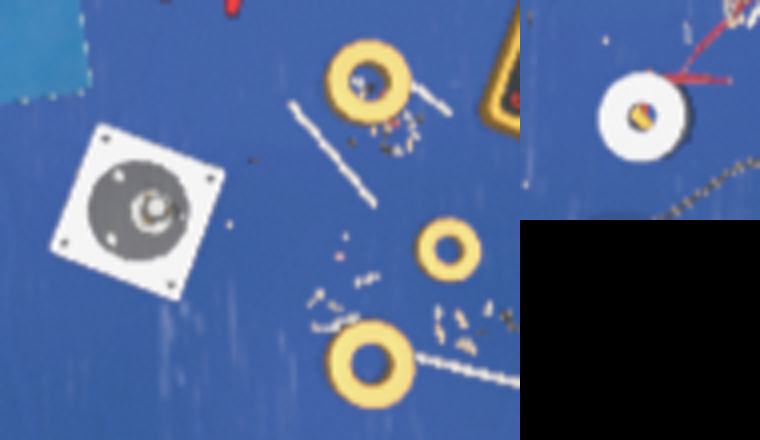

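The crop confirms the choice. The narrow brass ring at (422,252) is about 41 mm across and the two others are about 55 mm. The plain silver-white ring at (226,264) is about 58 mm, and fits the wide spacer. The fixture's plate centre is at (344.5,242.5), with the spindle towards the image's right. I'll move over the wide spacer.

```bash
python3 -m jog '[[[-0.035,-0.025,0.005,0,0,0],[-0.035,-0.025,0.005,0,0,0],[-0.035,-0.025,0.005,0,0,0],[-0.035,-0.025,0.005,0,0,0],[-0.035,-0.025,0.005,0,0,0],[-0.035,-0.025,0.005,0,0,0],[-0.035,-0.025,0.005,0,0,0],[-0.035,-0.025,0.005,0,0,0],[-0.035,-0.025,0.005,0,0,0],[-0.03,-0.02,0.005,0,0,0],[0,0,0,0,0,0]]]' 0.088
cat >> h.py <<'E'
def wrist(name=None):
    "wrist picture with world camera pose; saves files"
    from plant import get_state,snapshot
    s=get_state(); d=snapshot('wrist'); M=np.array(d['mount'])
    T=np.eye(4);T[:3,:3]=R.from_quat(s['eef_rot']).as_matrix();T[:3,3]=s['tool_pos']
    W=T@M
    c=dict(mtx=np.array(d['mtx']).tolist(),xyz=W[:3,3].tolist(),orientation=R.from_matrix(W[:3,:3]).as_quat().tolist())
    im=d['frame'][:,:,::-1].copy()
    if name: cv2.imwrite(f'pics/{name}.png',im); json.dump(c,open(name+'.json','w'))
    return s,c,im
def proj(cam,p):
    c=json.load(open(cam+'.json')) if isinstance(cam,str) else cam
    q=np.array(c['mtx'])@R.from_quat(c['orientation']).as_matrix().T@(np.array(p)-c['xyz']); return q[:2]/q[2]
def totool(s,dw):
    "world shift -> tool axes"
    return R.from_quat(s['eef_rot']).as_matrix().T@np.array(dw)
E
python3 - <<'E'
from h import *
s,c,im=wrist('w1'); print(s['tool_pos'],s['eef_rot'],c['xyz'])
print(proj(c,[.437,.271,.018]))
E
```

```text
clock: 1.48
tool_pos: [0.4374, 0.2679, 0.21]
eef_rot: [0.141, 0.99, -0.001, 0.0]
contact_force: [-0.7, 0.5, 0.2]
opening: 0.999
finger_force: 0.0
[0.43743411 0.26785285 0.21001628] [ 1.41056937e-01  9.90000645e-01 -1.28850341e-03  5.59702149e-05] [0.36565281050729825, 0.28884039728394995, 0.33514781992607073]
[325.15345393 177.22749769]
```

View pics/w1.png

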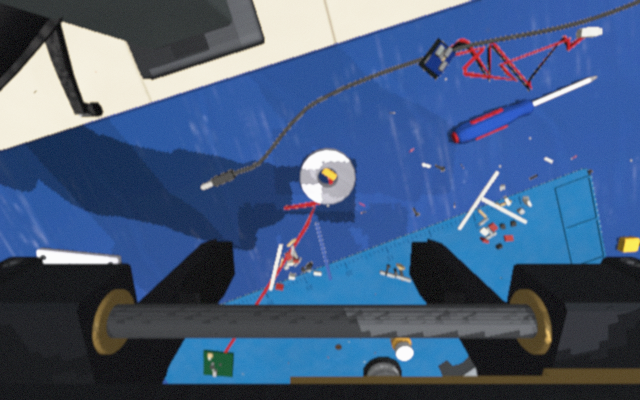

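The wrist view shows the wide ring at (328,176), within 3 px of the prediction, so it lies at about (0.437,0.2725). I'll descend and grip, with the fingertips 3 mm above the table.

```bash
python3 -m jog '[[[0.001,0.004,0.03,0,0,0],[0,0,0.04,0,0,0],[0,0,0.04,0,0,0],[0,0,0.035,0,0,0],[0,0,0.025,0,0,0],[0,0,0.012,0,0,0],[0,0,0.003,0,0,0],[0,0,0,0,0,0],[0,0,0,0,0,0]]]' 0.088
python3 -m jog '[[[0,0,0,0,0,0],[0,0,0,0,0,0],[0,0,0,0,0,0],[0,0,0,0,0,0]]]' 0.045 40
python3 - <<'E'
from h import *
im=cv2.imread('pics/top0.png')
# pixel->src for crop corners (4x): base plate corners and disc
f=lambda x,y:((x+.5)/4-.5+310,(y+.5)/4-.5+190)
cs=[ray('top',f(*p),.008) for p in [(100,123),(224,172),(180,300),(50,249)]]
print('base',np.mean(cs,0).round(4)); print('disc',ray('top',f(138,210),.013).round(4)); print('tip',ray('top',f(157,207),.061).round(4)); print('collar',ray('top',f(155,211),.016).round(4)); print('narrow',ray('top',f(449,250),.018).round(4))
E
```

```text
clock: 2.65
tool_pos: [0.4363, 0.2758, 0.0266]
eef_rot: [0.138, 0.99, 0.001, 0.001]
contact_force: [-0.1, 0.9, -0.5]
opening: 1.0
finger_force: 0.0
clock: 3.15
tool_pos: [0.4358, 0.2753, 0.0258]
eef_rot: [0.138, 0.99, -0.0, -0.0]
contact_force: [0.5, -0.3, 2.2]
opening: 0.633
finger_force: 40.0
base [ 0.4866 -0.0374  0.008 ]
disc [ 0.4866 -0.0369  0.013 ]
tip [ 0.4848 -0.0461  0.061 ]
collar [ 0.4855 -0.0477  0.016 ]
narrow [ 0.456  -0.2361  0.018 ]
```

The wide spacer is gripped (55.7 mm opening at 40 N). I'll lift it and carry it to a viewpoint beside the spindle.

```bash
python3 -m jog '[[[0,0,-0.03,0,0,0],[0,0,-0.04,0,0,0],[-0.01,-0.02,-0.04,0,0,0],[-0.022,-0.034,-0.015,0,0,0],[-0.022,-0.034,0,0,0,0],[-0.022,-0.034,0,0,0,0],[-0.022,-0.034,0,0,0,0],[-0.022,-0.034,0,0,0,0],[-0.022,-0.034,0,0,0,0],[-0.022,-0.034,0,0,0,0],[-0.019,-0.024,0,0,0,0],[0,0,0,0,0,0]]]' 0.045 40
python3 -m jog '[[[0,0,0,0,0,0],[0,0,0,0,0,0]]]'
python3 - <<'E'
from h import *
s,c,im=wrist('w2'); print(s['tool_pos'],s['eef_rot'],s['contact_force'],c['xyz'])
p=proj(c,[.4852,-.0465,.061]); print(p,proj(c,[.4866,-.037,.008]))
x,y=np.clip(p.astype(int),[100,75],[540,325]); print(x-100,y-75)
cv2.imwrite('pics/w2c.png',cv2.resize(im[y-75:y+75,x-100:x+100],None,fx=4,fy=4,interpolation=cv2.INTER_CUBIC))
E
```

```text
clock: 4.65
tool_pos: [0.535, -0.0492, 0.1503]
eef_rot: [0.141, 0.99, -0.001, 0.0]
contact_force: [-0.3, 0.5, -2.2]
opening: 0.631
finger_force: 40.0
clock: 4.9
tool_pos: [0.5344, -0.0441, 0.1507]
eef_rot: [0.137, 0.991, 0.0, -0.0]
contact_force: [0.4, -0.2, -0.9]
opening: 0.628
finger_force: 40.0
[ 0.53438583 -0.04411797  0.15068893] [ 1.36671692e-01  9.90616241e-01  4.50453890e-04 -3.28356631e-04] [ 0.35347747 -0.24452749 -0.87753094] [0.4624566012373804, -0.024206443327953, 0.2759140325646569]
[298.20195094 145.32734367] [314.2760065  135.36073251]
198 70
```

View pics/w2c.png

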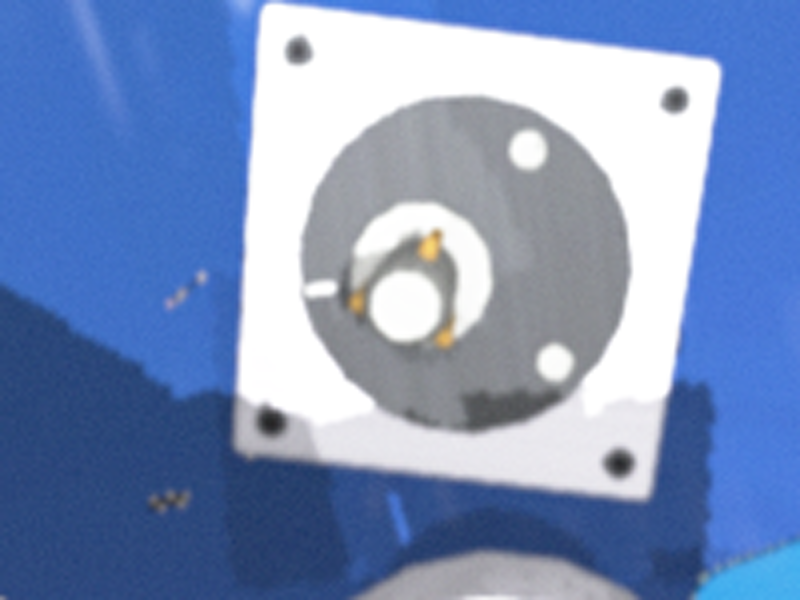

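Crop readings (4x): tip at (405,306), collar centre (421,268), disc centre (466,264), plate corners (265,5), (720,62), (650,498) and (235,452). The held ring's front rim is at about (490,550).

Run:
```python
from h import *
f=lambda x,y:((x+.5)/4-.5+198,(y+.5)/4-.5+70)
tip=ray('w2',f(405,306),.061);print('tip',tip.round(4));print('collar',ray('w2',f(421,268),.016).round(4))
print('disc',ray('w2',f(466,264),.013).round(4));print('base',np.mean([ray('w2',f(*p),.008) for p in [(265,5),(720,62),(650,498),(235,452)]],0).round(4))
from plant import get_state
s=get_state();print(s['tool_pos'])
for z in (-.007,.011): pass
r=ray('w2',f(490,550),s['tool_pos'][2]-.007)-s['tool_pos'];print('front rim in tool',totool(s,r).round(4))
t=np.mean([tip,ray('w2',f(421,268),.016)],0);print(t,totool(s,t-s['tool_pos']).round(4))
```

```text
tip [ 0.4858 -0.0462  0.061 ]
collar [ 0.4844 -0.0456  0.016 ]
disc [ 0.4863 -0.0369  0.013 ]
base [ 0.4871 -0.0369  0.008 ]
[ 0.53448398 -0.04430326  0.15072364]
front rim in tool [ 0.0311 -0.0007  0.007 ]
[ 0.4851048  -0.04591362  0.0385    ] [ 0.047  -0.015   0.1122]
```

The tip and collar agree on a spindle axis at about (0.4855,-0.046). That is 9 mm from the disc centre, towards the white mark. I'll move over it, leaving 5 mm clearance.

```bash
python3 -m jog '[[[0.015,-0.005,0,0,0,0],[0.02,-0.006,0.01,0,0,0],[0.0135,-0.004,0.02,0,0,0],[0,0,0.02,0,0,0],[0,0,0.0085,0,0,0],[0,0,0,0,0,0],[0,0,0,0,0,0],[0,0,0,0,0,0]]]'
python3 - <<'E'
from plant import get_state; import numpy as np
for i in range(2): s=get_state();print(np.round(s['tool_pos'],4),np.round(s['contact_force'],2))
E
```

```text
clock: 5.95
tool_pos: [0.4845, -0.047, 0.0927]
eef_rot: [0.138, 0.99, 0.0, 0.001]
contact_force: [-0.5, 0.4, -2.1]
opening: 0.629
finger_force: 40.0
[ 0.4845 -0.047   0.0927] [-0.51  0.39 -2.08]
[ 0.4845 -0.047   0.0927] [-0.51  0.39 -2.08]
```

```bash
python3 -m jog '[[[0,0,0.003,0,0,0],[0,0,0.002,0,0,0],[0,0,0.001,0,0,0],[0,0,0.001,0,0,0],[0,0,0,0,0,0]]]'; python3 -m jog '[[[0,0,0.001,0,0,0],[0,0,0.001,0,0,0],[0,0,0,0,0,0]]]'
```

```text
clock: 6.58
tool_pos: [0.484, -0.047, 0.0851]
eef_rot: [0.138, 0.99, 0.0, -0.0]
contact_force: [0.2, -0.1, -0.8]
opening: 0.633
finger_force: 40.0
clock: 6.95
tool_pos: [0.484, -0.047, 0.0831]
eef_rot: [0.138, 0.99, 0.0, -0.0]
contact_force: [-0.2, -0.3, -1.0]
opening: 0.632
finger_force: 40.0
```

No force yet, with the underside about 3 mm below tip height, so the bore is over the nose. I'll keep lowering.

```bash
python3 -m jog '[[[0,0,0.001,0,0,0],[0,0,0.001,0,0,0],[0,0,0.001,0,0,0],[0,0,0,0,0,0]]]'; python3 -m jog '[[[0,0,0.001,0,0,0],[0,0,0.001,0,0,0],[0,0,0,0,0,0]]]'
```

```text
clock: 7.45
tool_pos: [0.484, -0.047, 0.0801]
eef_rot: [0.138, 0.99, 0.0, -0.0]
contact_force: [-0.3, -0.6, -0.8]
opening: 0.632
finger_force: 40.0
clock: 7.82
tool_pos: [0.484, -0.0471, 0.0781]
eef_rot: [0.138, 0.99, 0.0, -0.0]
contact_force: [0.3, 0.2, -0.9]
opening: 0.631
finger_force: 40.0
```

The bore is past the cone with no side force, so it is within 2 mm of the axis. Next I'll go into the spring strips.

```bash
python3 -m jog '[[[0,0,0.002,0,0,0],[0,0,0.002,0,0,0],[0,0,0.002,0,0,0],[0,0,0,0,0,0]]]'; python3 -m jog '[[[0,0,0.002,0,0,0],[0,0,0.002,0,0,0],[0,0,0,0,0,0]]]'
```

```text
clock: 8.32
tool_pos: [0.4841, -0.046, 0.072]
eef_rot: [0.137, 0.991, 0.001, -0.0]
contact_force: [0.2, 3.6, -2.9]
opening: 0.632
finger_force: 40.0
clock: 8.7
tool_pos: [0.4842, -0.0461, 0.0679]
eef_rot: [0.137, 0.991, 0.001, 0.0]
contact_force: [-0.1, 5.2, -1.5]
opening: 0.627
finger_force: 40.0
```

Side force is +5 N in y, so I'll shift about 1 mm that way and continue.

```bash
python3 -m jog '[[[0.0003,0.001,0,0,0,0],[0,0,0.002,0,0,0],[0,0,0.002,0,0,0],[0,0,0,0,0,0]]]'; python3 -m jog '[[[0,0,0.002,0,0,0],[0,0,0.002,0,0,0],[0,0,0.002,0,0,0],[0,0,0,0,0,0]]]'
```

```text
clock: 9.2
tool_pos: [0.4841, -0.0459, 0.064]
eef_rot: [0.138, 0.99, 0.0, -0.0]
contact_force: [-0.2, 4.4, -1.5]
opening: 0.629
finger_force: 40.0
clock: 9.7
tool_pos: [0.4841, -0.0459, 0.0579]
eef_rot: [0.138, 0.99, 0.0, -0.0]
contact_force: [0.2, 4.5, -1.3]
opening: 0.631
finger_force: 40.0
```

The side force stays and there is no drag in z, which is odd. I'll look before going on.

Run:
```python
from h import *
from plant import snapshot
s,c,im=wrist('w3'); d=snapshot('scene'); a=d['frame'][:,:,::-1]
C=dict(mtx=d['mtx'],xyz=d['xyz'],orientation=d['orientation'])
x,y=proj(C,[.485,-.046,.04]).astype(int);print(x,y,s['contact_force'],s['moment'])
A=cv2.resize(a[y-50:y+50,x-50:x+50],(400,400),interpolation=cv2.INTER_CUBIC)
B=cv2.resize(im[100:300,220:420],(400,400),interpolation=cv2.INTER_CUBIC)
cv2.imwrite('pics/c3.png',np.hstack([A,B]))
```

```text
361 209 [ 0.17515616  4.49567199 -1.2513766 ] [1.00157342 0.01279214 0.03727936]
```

View pics/c3.png

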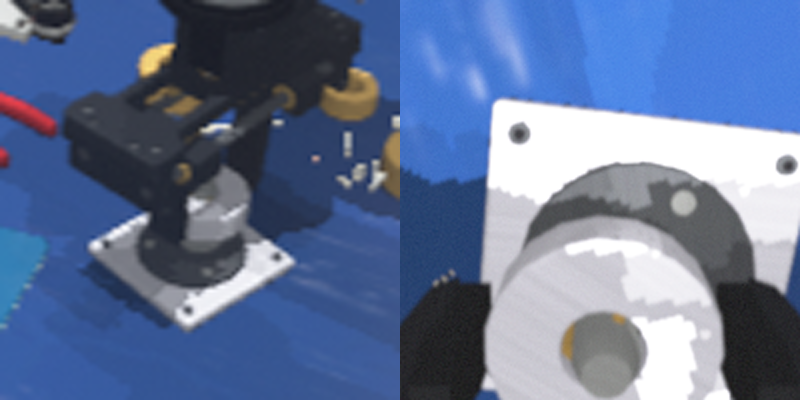

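The picture shows the ring properly threaded, its bore at (605,350) and the shaft sitting towards the right side of it. That matches the +y side force. I'll shift a further 1 mm in +y and push on.

```bash
python3 -m jog '[[[0.0003,0.001,0,0,0,0],[0,0,0.003,0,0,0],[0,0,0.003,0,0,0],[0,0,0,0,0,0]]]'; python3 -m jog '[[[0,0,0.003,0,0,0],[0,0,0.003,0,0,0],[0,0,0.002,0,0,0],[0,0,0,0,0,0]]]'
```

```text
clock: 10.3
tool_pos: [0.484, -0.0456, 0.052]
eef_rot: [0.138, 0.99, -0.0, -0.0]
contact_force: [0.2, 0.9, 0.2]
opening: 0.627
finger_force: 40.0
clock: 10.8
tool_pos: [0.484, -0.0452, 0.0439]
eef_rot: [0.138, 0.99, -0.0, -0.0]
contact_force: [1.0, 0.7, -0.2]
opening: 0.629
finger_force: 40.0
```

Side force is gone. I'll make the last 2 mm plus a gentle press in small steps.

```bash
python3 -m jog '[[[0,0,0.001,0,0,0],[0,0,0.001,0,0,0],[0,0,0,0,0,0]]]'; python3 -m jog '[[[0,0,0.001,0,0,0],[0,0,0,0,0,0]]]';python3 -m jog '[[[0,0,0.001,0,0,0],[0,0,0,0,0,0]]]'
```

```text
clock: 11.18
tool_pos: [0.484, -0.0451, 0.0422]
eef_rot: [0.138, 0.99, -0.0, -0.0]
contact_force: [-0.5, 0.2, 2.4]
opening: 0.63
finger_force: 40.0
clock: 11.42
tool_pos: [0.484, -0.0451, 0.0417]
eef_rot: [0.138, 0.99, -0.0, 0.0]
contact_force: [-1.1, -0.5, 8.8]
opening: 0.631
finger_force: 40.0
clock: 11.68
tool_pos: [0.484, -0.0451, 0.0416]
eef_rot: [0.138, 0.99, -0.0, 0.001]
contact_force: [-1.5, 0.2, 19.5]
opening: 0.628
finger_force: 40.0
```

Seated: z reads as predicted for home, with 19 N of press. I'll release, rise and go to the narrow spacer.

```bash
python3 -m jog '[[[0,0,-0.001,0,0,0],[0,0,0,0,0,0],[0,0,0,0,0,0],[0,0,-0.01,0,0,0],[0,0,-0.02,0,0,0],[0,0,-0.04,0,0,0],[0,0,-0.04,0,0,0],[0,0,-0.03,0,0,0],[0,-0.02,-0.015,0,0,0],[-0.005,-0.035,0,0,0,0],[-0.005,-0.035,0,0,0,0]]]' 0.085
python3 -m jog '[[[-0.005,-0.035,0,0,0,0],[-0.005,-0.035,0,0,0,0],[-0.005,-0.025,0,0,0,0],[0,-0.006,0,0,0,0],[0,0,0,0,0,0],[0,0,0,0,0,0]]]' 0.07
python3 - <<'E'
from h import *
s,c,im=wrist('w4'); print(s['tool_pos'].round(4) if hasattr(s['tool_pos'],'round') else s['tool_pos'])
p=proj(c,[.456,-.236,.018]);x,y=p.astype(int);print(p)
x0,y0=max(x-100,0),max(y-75,0);print(x0,y0)
cv2.imwrite('pics/w4c.png',cv2.resize(im[y0:y0+150,x0:x0+200],None,fx=4,fy=4,interpolation=cv2.INTER_CUBIC))
E
```

```text
clock: 13.05
tool_pos: [0.4687, -0.1352, 0.197]
eef_rot: [0.138, 0.99, -0.0, 0.0]
contact_force: [0.0, -0.5, -0.7]
opening: 0.964
finger_force: 0.0
clock: 13.8
tool_pos: [0.4562, -0.2339, 0.1964]
eef_rot: [0.137, 0.991, 0.0, 0.0]
contact_force: [0.4, 0.4, -0.5]
opening: 0.799
finger_force: 0.0
[ 0.4562 -0.2339  0.1964]
[319.48547361 182.20403275]
219 107
```

View pics/w4c.png

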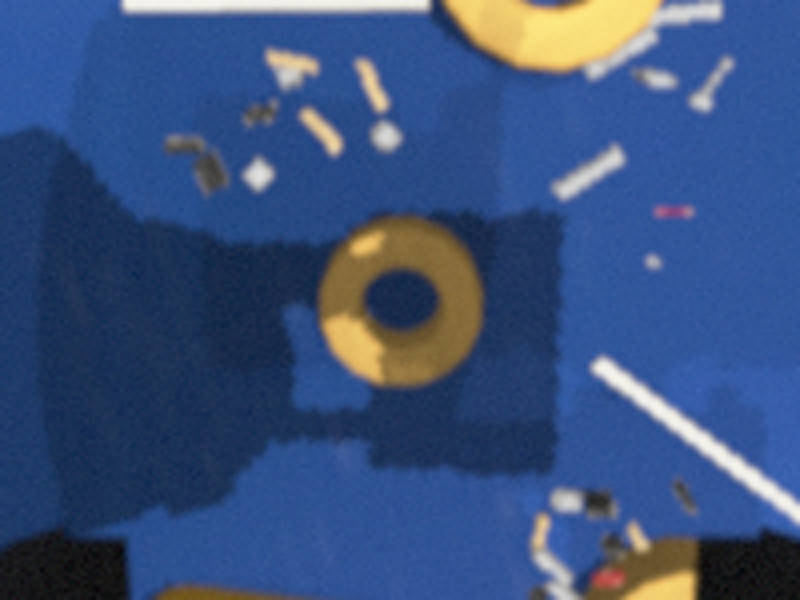

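The narrow ring's bore is at crop (402,300), within 1 px of the prediction. It is clearly smaller than the ring at the top (163 px against about 215 px). I'll descend and grip.

```bash
python3 -m jog '[[[-0.0005,-0.002,0.03,0,0,0],[0,0,0.04,0,0,0],[0,0,0.04,0,0,0],[0,0,0.03,0,0,0],[0,0,0.02,0,0,0],[0,0,0.01,0,0,0],[0,0,0.0015,0,0,0],[0,0,0,0,0,0]]]' 0.07
python3 -m jog '[[[0,0,0,0,0,0],[0,0,0,0,0,0],[0,0,0,0,0,0],[0,0,0,0,0,0]]]' 0.03 40
```

```text
clock: 14.85
tool_pos: [0.4562, -0.2375, 0.0253]
eef_rot: [0.138, 0.99, 0.0, 0.0]
contact_force: [0.2, 0.0, 1.4]
opening: 0.793
finger_force: 0.0
clock: 15.35
tool_pos: [0.456, -0.2376, 0.0249]
eef_rot: [0.138, 0.99, 0.0, 0.0]
contact_force: [0.0, 0.3, 1.8]
opening: 0.445
finger_force: 40.0
```

The grip is good (39 mm opening). I'll carry it over the spindle.

```bash
python3 -m jog '[[[0,0,-0.03,0,0,0],[0,0,-0.04,0,0,0],[0,0.01,-0.035,0,0,0],[0.004,0.03,0,0,0,0],[0.004,0.03,0,0,0,0],[0.004,0.03,0,0,0,0],[0.004,0.03,0,0,0,0],[0.004,0.03,0,0,0,0],[0.004,0.02,0,0,0,0],[0,0.013,0.01,0,0,0],[0,0,0.016,0,0,0],[0,0,0.008,0,0,0]]]'
python3 -m jog '[[[0,0,0.003,0,0,0],[0,0,0,0,0,0],[0,0,0,0,0,0],[0,0,0,0,0,0]]]'
```

```text
clock: 16.85
tool_pos: [0.485, -0.0453, 0.095]
eef_rot: [0.138, 0.99, -0.0, -0.001]
contact_force: [0.3, 0.2, -0.3]
opening: 0.437
finger_force: 40.0
clock: 17.35
tool_pos: [0.4857, -0.0455, 0.093]
eef_rot: [0.138, 0.99, 0.0, 0.0]
contact_force: [-0.2, -0.2, -1.3]
opening: 0.44
finger_force: 40.0
```

```bash
python3 -m jog '[[[0,0,0.003,0,0,0],[0,0,0.002,0,0,0],[0,0,0.001,0,0,0],[0,0,0.001,0,0,0],[0,0,0.001,0,0,0],[0,0,0.001,0,0,0],[0,0,0,0,0,0]]]'; python3 -m jog '[[[0,0,0.001,0,0,0],[0,0,0.001,0,0,0],[0,0,0.001,0,0,0],[0,0,0,0,0,0]]]'; python3 -m jog '[[[0,0,0.001,0,0,0],[0,0,0.001,0,0,0],[0,0,0.001,0,0,0],[0,0,0,0,0,0]]]'
```

```text
clock: 18.23
tool_pos: [0.4854, -0.0453, 0.0836]
eef_rot: [0.138, 0.99, 0.0, -0.0]
contact_force: [0.8, 0.6, -1.4]
opening: 0.442
finger_force: 40.0
clock: 18.73
tool_pos: [0.4854, -0.0453, 0.0806]
eef_rot: [0.138, 0.99, 0.0, -0.0]
contact_force: [-0.2, 1.2, -1.5]
opening: 0.444
finger_force: 40.0
clock: 19.23
tool_pos: [0.4854, -0.0454, 0.0776]
eef_rot: [0.138, 0.99, 0.0, -0.0]
contact_force: [-0.5, -0.2, -0.8]
opening: 0.445
finger_force: 40.0
```

The narrow ring is over the cone without side force. Next are the strips; home is expected at TCP z ≈ 0.059.

```bash
python3 -m jog '[[[0,0,0.002,0,0,0],[0,0,0.002,0,0,0],[0,0,0.001,0,0,0],[0,0,0,0,0,0]]]'; python3 -m jog '[[[0,0,0.002,0,0,0],[0,0,0.002,0,0,0],[0,0,0.001,0,0,0],[0,0,0,0,0,0]]]'
```

```text
clock: 19.73
tool_pos: [0.4854, -0.0454, 0.0726]
eef_rot: [0.138, 0.99, -0.0, -0.0]
contact_force: [0.1, -0.6, -1.3]
opening: 0.446
finger_force: 40.0
clock: 20.23
tool_pos: [0.4854, -0.0455, 0.0676]
eef_rot: [0.138, 0.99, -0.0, -0.0]
contact_force: [-0.1, -1.6, -0.9]
opening: 0.445
finger_force: 40.0
```

```bash
python3 -m jog '[[[0,0,0.002,0,0,0],[0,0,0.002,0,0,0],[0,0,0.002,0,0,0],[0,0,0,0,0,0]]]'; python3 -m jog '[[[0,0,0.001,0,0,0],[0,0,0.001,0,0,0],[0,0,0,0,0,0]]]'; python3 -m jog '[[[0,0,0.001,0,0,0],[0,0,0,0,0,0]]]'; python3 -m jog '[[[0,0,0.001,0,0,0],[0,0,0,0,0,0]]]'
```

```text
clock: 20.72
tool_pos: [0.4854, -0.0455, 0.0614]
eef_rot: [0.138, 0.99, -0.0, -0.0]
contact_force: [-0.2, -2.1, -2.9]
opening: 0.443
finger_force: 40.0
clock: 21.1
tool_pos: [0.4854, -0.0455, 0.0596]
eef_rot: [0.138, 0.99, -0.0, -0.0]
contact_force: [-0.2, -2.4, 0.8]
opening: 0.439
finger_force: 40.0
clock: 21.35
tool_pos: [0.4854, -0.0455, 0.0589]
eef_rot: [0.138, 0.99, -0.0, 0.0]
contact_force: [-0.7, -2.1, 4.5]
opening: 0.443
finger_force: 40.0
clock: 21.6
tool_pos: [0.4855, -0.0455, 0.0588]
eef_rot: [0.138, 0.99, -0.0, 0.0]
contact_force: [-2.9, -2.2, 13.6]
opening: 0.44
finger_force: 40.0
```

Home, at the predicted height. I'll press slightly more, release, back off clear and look.

```bash
python3 -m jog '[[[0,-0.0005,0.001,0,0,0],[0,0,0,0,0,0],[0,0,0,0,0,0]]]'; python3 -m jog '[[[0,0,-0.002,0,0,0],[0,0,0,0,0,0],[0,0,0,0,0,0],[0,0,-0.01,0,0,0],[0,0,-0.02,0,0,0],[0,0,-0.03,0,0,0],[-0.02,0,-0.03,0,0,0],[-0.03,0,-0.02,0,0,0],[-0.02,0,0,0,0,0],[0,0,0,0,0,0],[0,0,0,0,0,0]]]' 0.075
python3 - <<'E'
from h import *
from plant import snapshot
s,c,im=wrist('w5'); d=snapshot('scene'); a=d['frame'][:,:,::-1]
C=dict(mtx=d['mtx'],xyz=d['xyz'],orientation=d['orientation'])
x,y=proj(C,[.485,-.046,.04]).astype(int);u,v=proj(c,[.485,-.046,.04]).astype(int);print(x,y,u,v)
u=np.clip(u,75,565);v=np.clip(v,75,325)
A=cv2.resize(a[y-30:y+30,x-30:x+30],(400,400),interpolation=cv2.INTER_CUBIC)
B=cv2.resize(im[v-75:v+75,u-75:u+75],(400,400),interpolation=cv2.INTER_CUBIC)
cv2.imwrite('pics/c5.png',np.hstack([A,B]))
E
```

```text
clock: 21.98
tool_pos: [0.4855, -0.0455, 0.0586]
eef_rot: [0.138, 0.99, 0.0, 0.001]
contact_force: [-4.0, -1.0, 24.3]
opening: 0.442
finger_force: 40.0
clock: 23.35
tool_pos: [0.5512, -0.0647, 0.1684]
eef_rot: [0.138, 0.99, -0.0, -0.001]
contact_force: [-0.9, 1.0, -0.1]
opening: 0.851
finger_force: 0.0
361 209 321 109
```

View pics/c5.png

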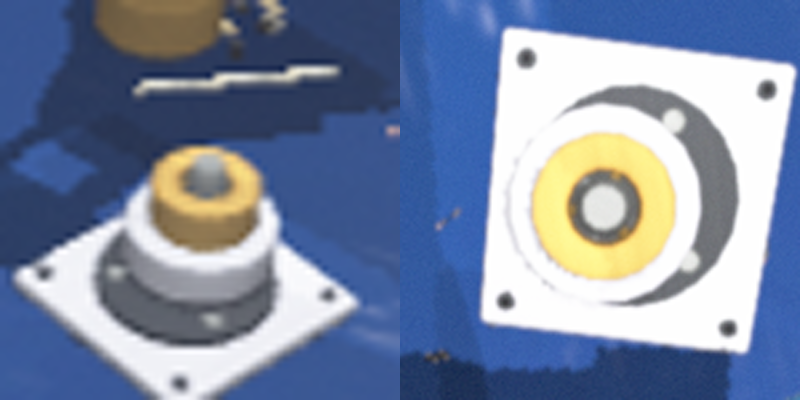

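Both spacers are on the spindle: brass at crop (603,205) concentric on the aluminium ring, no gap visible, nothing touching. The narrow ring's contact height puts the wide ring's top at 33.9 mm (34 mm expected). I'm handing the job in.

```bash
python3 -c "
from plant import *
print(finish_job())"
```

```text
the job is handed in; nothing more can be done
None
```

I threaded the wide aluminium spacer to the bottom of the spindle and the smallest brass spacer on top of it, each at its expected home height with no gap visible, never reading above about 25 N of press, and handed the job in at about 23 s of robot time.

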